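# Scrub out the sample jar with the bottle brush

### The job

Pull open the top drawer of the small drawer unit and take out the bottle brush. Scrub the tall jar where it leans in the draining rack: with the jar staying in its lane, run the brush three times right down to the bottom and back up until its tip is near the mouth, without ramming the glass. Then lay the brush down gently, flat and wholly inside the empty steel tray, and leave both jars, the tape roll, the swab box and the cotton jar where they are.

Things in the scene. Friction and masses are not known exactly. Their poses are not given: they have to be found in the camera images.
- cabinet: Low two-drawer unit of grey laminate with white drawer fronts, 240 deep, 270 wide, 154 high, fixed on the table. Origin: centre of its underside; z up; its front with the drawers faces its -x, 120 mm from the origin. A small swab box stands on the rear half of its top.
- cabinet_drawer0 (a joint): Slide of the top drawer: 0 = shut, metres pulled out towards the unit's -x, end stop at 0.165; may start up to 20 mm open. About 1 N of friction; it stays where it is left. Inside: 195 long (along the unit's x), 228 wide, walls 45 high, floor 87 mm above the table; the front panel's upper edge is at 141 mm.
- cabinet_drawer0_handle (a point): Middle of the top drawer's handle: a level steel bar 11 mm thick, 120 long, along the unit's y, 35 mm out from the drawer's front face (so a gap of 29 mm behind the bar), 116 mm above the table. It moves with the drawer.
- brush: Bottle brush, 192 mm long, about 90 g: grey flat-sided handle 84 long, 26 x 26 across; bare wire stem 33 long; pale bristle head 75 long, 47 across, with a rounded tip (its solid core, which touches things, is 42 across). Origin: on its axis, at the middle of the handle; x axis along the brush towards the tip. It balances about 15 mm from the origin towards the tip.
- brush_tip (a point): The bristle tip on the brush's axis, 150 mm from the brush's origin. At the start the brush lies level across the top drawer, its tip towards the unit's -y, its axis 23 mm above the drawer floor and 45 to 85 mm behind the front panel's inner face; turned up to 7 degrees.
- brush_end (a point): The free end of the brush's handle on its axis, 42 mm from the brush's origin. At the start the handle rests on two ribs fixed in the drawer (10 high, 6 wide, running front to back, 62 mm apart, so under the handle's two ends).
- rack: Stainless draining rack, base 180 x 230, fixed. Origin: centre of its underside. Two lanes (centres at its y = +52 and -52 mm) hold jars leaning 45 degrees from vertical, mouths up and towards the rack's +x (away from the robot). Each lane has a bed under the jar, a foot plate at its bottom and side fences 24 high; bed and fences end 82 mm along the jar from its bottom.
- jar: The tall jar, the one to scrub: clear glass, straight round wall, 110 tall, outside diameter 68, inside 62 up to the mouth (no neck), bottom 6 thick, about 220 g. It lies loose in either lane of the rack. Origin: centre of its underside; z axis along the jar from bottom to mouth, 45 degrees from vertical; the mouth's centre is at z = 110 mm, the inner floor at z = 6 mm.
- short_jar: A second glass jar of the same diameter but only 75 mm tall, in the rack's other lane; leave it alone. Origin and axes as for the tall jar.
- tray: Empty open stainless tray, 130 (its x) x 260 (its y) outside, 22 high, wall and floor 3 mm thick, fixed on the table. Origin: centre of its underside, z up.
- tape: Roll of dark tape lying flat, 96 across, 48 high, between the rack and the drawer unit; origin at the centre of its underside. To be left alone.
- swab_box: White and blue cardboard box 70 x 130 x 45 on top of the drawer unit; origin at the centre of its underside. To be left alone.
- cotton_jar: Closed jar with a white lid, 86 across, 133 high, beyond the rack and the tray; origin at the centre of its underside. To be left alone.

How it is judged:
On the way, in this order (a step that is already met when the one before it is completed fails the run):
1. the top drawer is pulled open by more than 100 mm (value of joint cabinet_drawer0 above 0.1 m), for 0.1 s.
2. first stroke down: the brush's tip is inside the tall jar, within 14 mm of its inner floor (x of brush_tip in the frame of jar between -0.031 and 0.031 m and y of brush_tip in the frame of jar between -0.031 and 0.031 m and z of brush_tip in the frame of jar between 0 and 0.02 m), for 0.05 s.
3. first stroke up: the brush's tip is drawn up past 80 mm above the jar's underside, close to the mouth (x of brush_tip in the frame of jar between -0.031 and 0.031 m and y of brush_tip in the frame of jar between -0.031 and 0.031 m and z of brush_tip in the frame of jar between 0.08 and 0.125 m), for 0.02 s.
4. second stroke down: the brush's tip is inside the tall jar, within 14 mm of its inner floor (all of step 2), for 0.05 s.
5. second stroke up: the brush's tip is drawn up past 80 mm above the jar's underside, close to the mouth (all of step 3), for 0.02 s.
6. third stroke down: the brush's tip is inside the tall jar, within 14 mm of its inner floor (all of step 4), for 0.05 s.
At the end, for the whole second after the job is handed in: The brush lies at rest wholly inside the steel tray, between its walls, with both ends of its axis less than 34 mm above the tray's underside (so flat on the floor, not propped on a wall); both jars are in their lanes, within 15 mm of where they were (x of brush_tip in the frame of tray between -0.064 and 0.064 m and y of brush_tip in the frame of tray between -0.129 and 0.129 m and z of brush_tip in the frame of tray between 0 and 0.034 m and x of brush_end in the frame of tray between -0.064 and 0.064 m and y of brush_end in the frame of tray between -0.129 and 0.129 m and z of brush_end in the frame of tray between 0 and 0.034 m and linear speed of brush below 0.02 m/s and distance of each of jar, short_jar from where it was at the start of the episode below 0.015 m); the robot touches nothing.
It fails at once if the brush is dropped or thrown: it moves faster than 0.7 m/s (a fall of about 25 mm) while the fingers do not touch it (contact force between the fingers and brush below 0.02 N and linear speed of brush above 0.7 m/s).
It fails at once if the brush presses on the tall jar with more than 30 N (contact force between brush and jar above 30 N).
It fails at once if the tall jar is shifted by more than 30 mm in its lane or knocked out of it (distance of jar from where it was at the start of the episode above 0.03 m).
It fails at once if the short jar is moved by more than 15 mm (distance of short_jar from where it was at the start of the episode above 0.015 m).
It fails at once if the tape roll, the swab box or the cotton jar is moved by more than 25 mm (distance of any of tape, swab_box, cotton_jar from where it was at the start of the episode above 0.025 m).
It also fails if it takes over 72 s, if anything falls off the work surface, if the arm or the gripper's body presses on something with over 40 N, if the wrist force passes 120 N, or if a joint passes its speed limit or range.

### The arm

A 6-joint arm with a two-finger parallel gripper is mounted at the origin on the work surface. World frame = base frame: x ahead of the robot, y to its left, z up, the work surface at z = 0. Lengths are in m, angles in rad, forces in N, time in s.
With the tool pointing down it reaches from about 0.3 to 0.775 m from the base axis. Payload 14.6 kg.
Tool frame: the origin (TCP) lies at the very end of the fingers, on their centre line; the grasp point (between the pads) lies 19 mm behind it; z points along the fingers, y is the line along which they close (so a half turn about z gives the same grasp; the last joint's range is limited). The gripper opens to 94 mm and grips with 3 to 60 N. Pads are 16 mm wide; open, the fingers measure 119 mm over their backs; the gripper's body (75 mm by 177 mm) begins 78 mm behind the grasp point.
Start: joints at [-1.247, 0.3, 1.521, -0, 1.321, -0.067], TCP at [0.21, -0.509, 0.205] pointing down, gripper open.
Joint ranges: [-3.03, 3.03], [-0.79, 2.21], [0.23, 2.52], [-1.04, 4.18], [0, 3.07], [-2.55, 2.55]. Speed limits (rad/s): [2.22, 2.22, 2.57, 3.14, 3.14, 3.14].

### API

Orientations are given as [roll, pitch, yaw] about the fixed x, y, z axes, in that order (R = Rz(yaw) Ry(pitch) Rx(roll)).
In Python, from station import ctrl gives the robot as it stands. The module is installed in compiled form; this text tells all that it offers.
- The arm moves only by the tool step_arm, never from a script. Its argument "deltas" is a list of rows, each an object with "dp": the shift along the tool's x, y, z scaled (see below), a list of three; "twist": the turn about the tool's z scaled (see below). In form: [{"dp": [tx, ty, tz], "twist": twist}, ...]. A call has 1 to 12 rows; each row shifts and turns the commanded pose from where the row before left it, along the tool's axes as they then stand; what a row does not reach is not made up. The controller multiplies each number of a shift by 0.04 m and each number of a turn by 4 degrees. A row lasts 1/10 s, in which the tool goes at most 50 mm and 8.59 degrees, less where a joint would pass 70% of its speed; a pose out of reach is approached as far as the arm can. A call with a number of a shift or a turn outside -1 to 1 is refused whole. A call with a gripper value outside its range is refused whole. "gripper" is the opening, from -1 (shut) to 1 (fully open), set as the call begins (left out, the last holds). The fingers move at their own pace and stop on an object; "squeeze" is the grip in N (left out, the last holds). Time passes only in rows, so rows that do not move let the fingers close. It gives the time, the measured TCP pose, the force, the opening and the grip force at its end, in the units of the state.
- ctrl.get_obs(): the state, without advancing time (a new reading comes with each control period).
- ctrl.camera(name): name is "side" or "top"; returns (picture, depth): 420x560x3 uint8, red, green, blue; 420x560 float32, m along the optical axis (not along the pixel's ray), 0 where there is no reading.
- ctrl.get_calibration(name): a dict with "fx", "fy", "cx", "cy" (pixels), "distortion" ([k1, k2, p1, p2, k3] as OpenCV has them; the pictures are not rectified), "world_to_cam" (4x4, takes a point from world to camera coordinates). Camera axes: x right, y down, z forward; pixel columns grow to the right and rows downward; lengths in m; the calibration is good to about 2 mm. A picture is of the moment at which its call begins. get_calibration takes no time and is no camera call.
- ctrl.hand_in(): hands the job in; it is judged then, once.
Trained networks look in the newest picture that a camera, given by its name, has taken for a name from the list of things; names that differ only in an ending like _2 or _b are one class to them, and where a whole thing is asked for, a point or a joint stands for the part that bears it (a point fixed in the world has none). Each returns a list of dicts, best first, with "conf" (0 to 1); they miss things now and then, are a little off and sometimes report something else, mostly with a low value. They report only what shows in the picture. A call takes as long as a camera call.
- ctrl.spot_in(camera, label): "rect" ([left, top, right, bottom] as shares, 0 to 1, of the picture: columns of its width, rows of its height, round what is visible of it).
- ctrl.cut_out(camera, label): "pixels" (420x560 bool, what is visible of it) and "rect" ([left, top, right, bottom] as shares, 0 to 1, of the picture: columns of its width, rows of its height, round what is visible of it).
The state is a dict: "time_s": time; "qpos": joint angles; "joint_vel": joint speeds; "tau": joint torques, N m; "ee_pos": TCP position; "eef_rot": TCP orientation; "force": force on the tool from outside, world axes, zero at the start; "moment": the same for the moment, N m; "grip_width": finger opening in m; "grip_force": force on a finger pad.
Only numpy, scipy, OpenCV 4.12 (cv2) and the standard library are available. Lean on these libraries where they do the work, as an engineer would, in place of code of your own. Each camera call takes 0.05 s, during which the arm holds its last target. There are 200 camera calls.

## Working session

There is one attempt and no reset: what is moved stays moved. The work goes in short steps, Python scripts to look and compute and a tool call to move; the robot and the scene stay as the last step left them, time stands still between calls to the robot, and variables do not carry over. Pictures are saved under pics/ and viewed, at most 10 in all, crops included, and the job is handed in when it is done.

Besides the shell and the picture viewer there is one more tool, called as a command line: name --argument value ..., lists and objects as JSON in quotes. step_arm: Moves the arm, as the interface text tells. Its arguments: {"type":"object","properties":{"deltas":{"type":"array"},"gripper":{"type":"number"},"squeeze":{"type":"number"}},"required":["deltas"]}

```bash
mkdir -p pics; cat > h.py <<'E'
import numpy as np, cv2
from station import ctrl
def cal(c):
    k=ctrl.get_calibration(c); K=np.array([[k['fx'],0,k['cx']],[0,k['fy'],k['cy']],[0,0,1.]])
    return K,np.array(k['distortion'],float),np.array(k['world_to_cam'])
def proj(c,P):
    K,d,T=cal(c); P=np.atleast_2d(np.array(P,float))
    return cv2.projectPoints(P,cv2.Rodrigues(T[:3,:3])[0],T[:3,3],K,d)[0][:,0]
def cloud(c,dep,mask=None):
    K,d,T=cal(c); m=dep>0
    if mask is not None: m&=mask
    v,u=np.nonzero(m); z=dep[v,u].astype(float)
    n=cv2.undistortPoints(np.stack([u,v],1).astype(np.float64)[:,None],K,d)[:,0]
    P=np.c_[n*z[:,None],z]; return (P-T[:3,3])@T[:3,:3]
def save(n,img): cv2.imwrite(f'pics/{n}.png',img[:,:,::-1])
E
python3 - <<'E'
from h import *
for c in('top','side'):
    im,d=ctrl.camera(c); save(c+'0',im); np.save(c+'0.npy',d)
    K,_,T=cal(c); print(c,K[0,0],np.round(-T[:3,:3].T@T[:3,3],3),np.round(T[2,:3],2))
    for l in['cabinet','cabinet_drawer0_handle','rack','jar','short_jar','tray','tape','swab_box','cotton_jar','brush']:
        r=ctrl.cut_out(c,l)
        for x in r[:2]:
            if x['conf']<.3: continue
            P=cloud(c,d,x['pixels']); print(l,round(x['conf'],2),x['pixels'].sum(),np.round(np.array(x['rect'])*[560,420,560,420]),np.round(np.percentile(P,[2,50,98],axis=0),3).tolist() if len(P) else '')
print(ctrl.get_obs())
E
```

```text
top 412.7023368721329 [0.384 0.058 1.037] [ 0.2   0.01 -0.98]
cabinet 0.78 12486 [ 67. 119. 216. 269.] [[0.44, 0.235, 0.055], [0.566, 0.36, 0.153], [0.742, 0.535, 0.157]]
cabinet_drawer0_handle 0.85 2586 [100. 209. 216. 265.] [[0.43, 0.222, 0.084], [0.491, 0.334, 0.122], [0.562, 0.449, 0.144]]
rack 0.59 3776 [357. 214. 473. 314.] [[0.387, -0.404, -0.001], [0.489, -0.272, 0.005], [0.601, -0.163, 0.08]]
rack 0.3 1621 [388. 138. 439. 186.] [[0.695, -0.285, 0.005], [0.723, -0.239, 0.13], [0.773, -0.207, 0.135]]
jar 0.68 1476 [380. 226. 430. 280.] [[0.452, -0.273, 0.061], [0.504, -0.225, 0.099], [0.561, -0.192, 0.141]]
short_jar 0.62 1164 [420. 257. 462. 297.] [[0.416, -0.363, 0.053], [0.458, -0.317, 0.081], [0.504, -0.287, 0.118]]
tray 0.68 5536 [248. 148. 362. 220.] [[0.6, -0.12, -0.002], [0.676, 0.008, 0.003], [0.747, 0.139, 0.024]]
tape 0.83 571 [279. 236. 320. 278.] [[0.439, -0.029, 0.007], [0.49, 0.015, 0.047], [0.53, 0.06, 0.051]]
swab_box 0.85 2259 [ 92. 127. 160. 176.] [[0.614, 0.349, 0.162], [0.661, 0.411, 0.198], [0.712, 0.474, 0.202]]
cotton_jar 0.94 1529 [388. 139. 439. 186.]
[... 1436 characters left out ...]
.031], [0.525, 0.06, 0.049]]
{'time_s': 1.1, 'qpos': array([-1.24658375e+00,  2.99903001e-01,  1.52100544e+00,  4.06306113e-06,
        1.32071437e+00, -6.65949573e-02]), 'joint_vel': array([ 0.00053937, -0.00065369, -0.00063014,  0.00019167,  0.00119831,
       -0.00078496]), 'tau': array([-1.03706843e-03, -5.31669295e+01, -3.52923346e+01,  7.08162202e-02,
        2.12731952e-02,  6.52610561e-05]), 'ee_pos': array([ 0.20951011, -0.50851548,  0.20544163]), 'eef_rot': array([-3.14156283e+00, -5.93469228e-06,  3.90806529e-01]), 'force': array([ 0.84425762, -0.07448824,  0.54294386]), 'moment': array([-0.01190122, -0.02857477,  0.01430913]), 'grip_force': 0.0, 'grip_width': 0.09398596526290978}
```

View pics/top0.png

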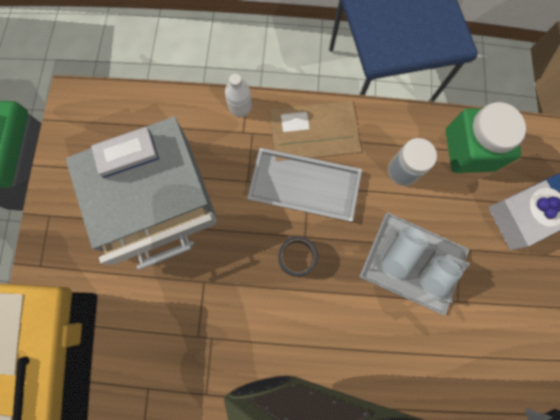

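View pics/side0.png

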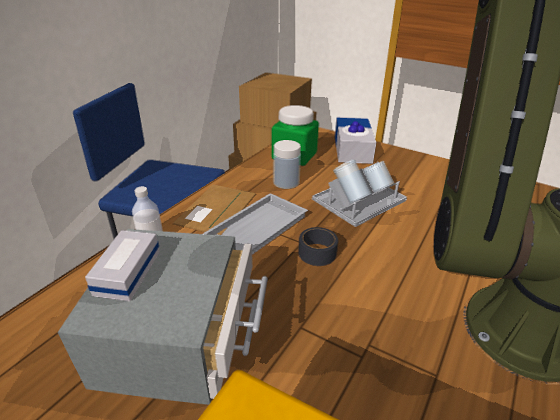

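```bash
python3 - <<'E'
from h import *
d=np.load('top0.npy'); 
P=np.vstack([cloud('top',d),cloud('side',np.load('side0.npy'))])
def sel(x0,x1,y0,y1,z0,z1): return P[(P[:,0]>x0)&(P[:,0]<x1)&(P[:,1]>y0)&(P[:,1]<y1)&(P[:,2]>z0)&(P[:,2]<z1)]
def rect(n,Q):
    r=cv2.minAreaRect(Q[:,:2].astype(np.float32)); print(n,len(Q),np.round(r[0],4),np.round(r[1],4),round(r[2],2))
rect('cab top',sel(.40,.8,.15,.62,.149,.158))
rect('swab',sel(.55,.8,.25,.6,.19,.21))
rect('handle',sel(.40,.5,.2,.47,.108,.126))
rect('drawer front top',sel(.42,.6,.2,.5,.137,.145))
rect('traytop',sel(.55,.8,-.2,.2,.017,.03))
rect('tape',sel(.42,.56,-.06,.1,.043,.053))
rect('rack',sel(.35,.63,-.43,-.13,.004,.03))
for c,n in(('top','jar'),('top','short_jar'),('side','jar'),('side','short_jar')):
    r=ctrl.cut_out(c,n)[0]; Q=cloud(c,np.load(c+'0.npy'),r['pixels'])
    print(c,n,len(Q)); 
    # fit cylinder r=.034 with axis tilt 45
    from scipy.optimize import least_squares
    def f(p,Q=Q):
        a=np.array([np.cos(p[2])*np.sin(p[3]),np.sin(p[2])*np.sin(p[3]),np.cos(p[3])]); o=np.array([p[0],p[1],.08])
        v=Q-o; v=v-np.outer(v@a,a); return np.linalg.norm(v,axis=1)-.034
    s=least_squares(f,[.48,Q[:,1].mean(),-.3,.78],loss='soft_l1',f_scale=.002)
    a=np.array([np.cos(s.x[2])*np.sin(s.x[3]),np.sin(s.x[2])*np.sin(s.x[3]),np.cos(s.x[3])])
    t=(Q-[s.x[0],s.x[1],.08])@a; o=np.array([s.x[0],s.x[1],.08])
    print(np.round(s.x,4),np.median(abs(s.fun)),'bottom',np.round(o+a*np.percentile(t,1),4),'mouth',np.round(o+a*np.percentile(t,99),4),np.ptp(np.percentile(t,[1,99])))
E
```

```text
cab top 20588 [0.6131 0.3962] [0.2278 0.2749] 26.62
swab 4074 [0.6678 0.4165] [0.0746 0.1328] 24.23
handle 1399 [0.4531 0.3602] [0.0663 0.2124] 11.33
drawer front top 2129 [0.529  0.3552] [0.1107 0.2706] 25.62
traytop 1586 [0.6719 0.0061] [0.2785 0.1429] 82.1
tape 839 [0.485  0.0138] [0.096  0.0956] 4.73
rack 1663 [ 0.4905 -0.2825] [0.2679 0.2862] 1.93
top jar 1469
[ 0.5049 -0.2313 -0.3359  0.7661] 0.0011040789213012311 bottom [ 0.4732 -0.2203  0.0451] mouth [ 0.5434 -0.2448  0.1224] 0.10727109090258496
top short_jar 1158
[ 0.4677 -0.3284 -0.3627  0.742 ] 0.0011997322377129867 bottom [ 0.4372 -0.3168  0.0444] mouth [ 0.4841 -0.3346  0.0992] 0.07429943431756048
side jar 920
[ 0.5051 -0.2336 -0.3564  0.7958] 0.0010721188756040653 bottom [ 0.4717 -0.2211  0.0452] mouth [ 0.545  -0.2484  0.1217] 0.10939111631726672
side short_jar 579
[ 0.4676 -0.3313 -0.3527  0.7735] 0.0011429537236124776 bottom [ 0.4358 -0.3196  0.0453] mouth [ 0.4837 -0.3372  0.0977] 0.07312937830100984
```

```bash
python3 - <<'E'
from h import *
P={c:cloud(c,np.load(c+'0.npy')) for c in('top','side')}
def sel(P,x0,x1,y0,y1,z0,z1): return P[(P[:,0]>x0)&(P[:,0]<x1)&(P[:,1]>y0)&(P[:,1]<y1)&(P[:,2]>z0)&(P[:,2]<z1)]
for c in P:
    Q=sel(P[c],.55,.85,.25,.65,.149,.158)
    r=cv2.minAreaRect(Q[:,:2].astype(np.float32));print(c,'cabtop',np.round(r[0],4),np.round(r[1],4),r[2])
    Q=sel(P[c],.40,.60,.2,.52,.136,.146); l=cv2.fitLine(Q[:,:2].astype(np.float32),cv2.DIST_WELSCH,0,.003,.003).ravel(); print('panel',l,np.degrees(np.arctan2(l[1],l[0])))
    th=np.arctan2(l[1],l[0])-np.pi/2 
    if np.cos(th)<0: th+=np.pi
    u=np.array([np.cos(th),np.sin(th)]);v=np.array([-u[1],u[0]])
    s=(P[c][:,:2]-[.5,.35])@u; w=(P[c][:,:2]-[.5,.35])@v; z=P[c][:,2]
    m=(abs(w)<.13)&(s<.12)&(s>-.15)&(z>.05)
    for lo,hi in((.132,.147),(.108,.128),(.149,.158)):
        k=m&(z>lo)&(z<hi); h,e=np.histogram(s[k],np.arange(-.15,.121,.006)); print(lo,np.degrees(th),dict(zip(np.round(e,3).tolist(),h.tolist())) )
    k=m&(z>.108)&(z<.128)&(s<np.percentile(s[m&(z>.108)&(z<.128)],2)+.012); print('bar',np.round(np.median(s[k]),4),np.percentile(w[k],[2,98]),[.5+np.median(s[k])*u[0]+np.mean(np.percentile(w[k],[2,98]))*v[0], .35+np.median(s[k])*u[1]+np.mean(np.percentile(w[k],[2,98]))*v[1]])
    Q=sel(P[c],.55,.8,-.2,.2,.018,.03)
    r=cv2.minAreaRect(Q[:,:2].astype(np.float32));print('tray',np.round(r[0],4),np.round(r[1],4),r[2])
E
```

```text
top cabtop [0.6135 0.3981] [0.2261 0.2714] 26.39231300354004
panel [ 0.44832945 -0.8938684   0.4970759   0.3191281 ] -63.36344
0.132 26.636547 {-0.15: 0, -0.144: 0, -0.138: 0, -0.132: 0, -0.126: 0, -0.12: 0, -0.114: 0, -0.108: 0, -0.102: 0, -0.096: 0, -0.09: 0, -0.084: 0, -0.078: 0, -0.072: 0, -0.066: 0, -0.06: 0, -0.054: 0, -0.048: 0, -0.042: 0, -0.036: 0, -0.03: 114, -0.024: 330, -0.018: 303, -0.012: 135, -0.006: 48, 0.0: 7, 0.006: 83, 0.012: 0, 0.018: 0, 0.024: 0, 0.03: 0, 0.036: 0, 0.042: 0, 0.048: 0, 0.054: 0, 0.06: 0, 0.066: 0, 0.072: 0, 0.078: 0, 0.084: 0, 0.09: 0, 0.096: 0, 0.102: 0, 0.108: 0, 0.114: 0}
0.108 26.636547 {-0.15: 0, -0.144: 0, -0.138: 0, -0.132: 0, -0.126: 0, -0.12: 0, -0.114: 0, -0.108: 0, -0.102: 0, -0.096: 0, -0.09: 0, -0.084: 0, -0.078: 0, -0.072: 1, -0.066: 149, -0.06: 126, -0.054: 22, -0.048: 19, -0.042: 20, -0.036: 20, -0.03: 174, -0.024: 53, -0.018: 0, -0.012: 0, -0.006: 1, 0.0: 7, 0.006: 15, 0.012: 8, 0.018: 1, 0.024: 0, 0.03: 0, 0.036: 0, 0.042: 0, 0.048: 0, 0.054: 0, 0.06: 0, 0.066: 0, 0.072: 0, 0.078: 0, 0.084: 0, 0.09: 0, 0.096: 0, 0.102: 0, 0.108: 
[... 1812 characters left out ...]
0.108: 0, 0.114: 0}
0.149 21.594639 {-0.15: 0, -0.144: 0, -0.138: 0, -0.132: 0, -0.126: 0, -0.12: 0, -0.114: 0, -0.108: 0, -0.102: 0, -0.096: 0, -0.09: 0, -0.084: 0, -0.078: 0, -0.072: 0, -0.066: 0, -0.06: 0, -0.054: 0, -0.048: 0, -0.042: 0, -0.036: 0, -0.03: 0, -0.024: 0, -0.018: 0, -0.012: 0, -0.006: 26, 0.0: 130, 0.006: 266, 0.012: 353, 0.018: 395, 0.024: 393, 0.03: 395, 0.036: 384, 0.042: 390, 0.048: 387, 0.054: 388, 0.06: 377, 0.066: 380, 0.072: 378, 0.078: 376, 0.084: 365, 0.09: 370, 0.096: 355, 0.102: 375, 0.108: 371, 0.114: 358}
bar -0.0618 [-0.07001828  0.04924782] [np.float64(0.4463898887005161), np.float64(0.3176108714344917)]
tray [0.6712 0.0013] [0.2687 0.1427] 82.06273651123047
```

```bash
cat >> h.py <<'E'
import json
from scipy.spatial.transform import Rotation as Rn
def yaw0():
    o=ctrl.get_obs(); R=Rn.from_euler('xyz',o['eef_rot']).as_matrix(); return o['ee_pos'],np.arctan2(R[1,0],R[0,0])
def plan(way,start=None):
    """way: list of (xyz, yaw_deg, nrows)"""
    p,y=start or yaw0(); p=np.array(p); rows=[]
    for t,yd,n in way:
        for i in range(n,0,-1):
            d=(np.array(t)-p)/i; tw=-np.degrees((np.radians(yd)-y+np.pi)%(2*np.pi)-np.pi)/i
            R=Rn.from_euler('xyz',[np.pi,0,y]).as_matrix()
            dp=np.round(R.T@d/.04,2); dp[abs(dp)<.006]=0; tw=round(tw/4,2)
            p=p+R@dp*.04; y-=np.radians(tw*4); rows.append((dp.tolist(),tw))
    for k in range(0,len(rows),12):
        print('['+','.join('{"dp":[%g,%g,%g],"twist":%g}'%(*a,b) for a,b in rows[k:k+12])+']')
    print('end',np.round(p,4),round(np.degrees(y),2))
E
python3 -c "
from h import *
plan([((.449,.317,.19),116,24),((.449,.317,.19),116,1)])"
```

```text
[{"dp":[0.56,-0.7,0.02],"twist":-0.98},{"dp":[0.6,-0.66,0.02],"twist":-0.97},{"dp":[0.65,-0.62,0.02],"twist":-0.98},{"dp":[0.69,-0.57,0.02],"twist":-0.97},{"dp":[0.73,-0.52,0.02],"twist":-0.98},{"dp":[0.76,-0.47,0.02],"twist":-0.97},{"dp":[0.79,-0.42,0.01],"twist":-0.98},{"dp":[0.82,-0.37,0.02],"twist":-0.97},{"dp":[0.84,-0.31,0.01],"twist":-0.98},{"dp":[0.86,-0.25,0.02],"twist":-0.97},{"dp":[0.87,-0.19,0.01],"twist":-0.98},{"dp":[0.89,-0.13,0.02],"twist":-0.97}]
[{"dp":[0.89,-0.07,0.01],"twist":-0.98},{"dp":[0.9,-0.01,0.02],"twist":-0.97},{"dp":[0.89,0.05,0.01],"twist":-0.98},{"dp":[0.89,0.11,0.02],"twist":-0.97},{"dp":[0.88,0.17,0.01],"twist":-0.98},{"dp":[0.87,0.23,0.02],"twist":-0.97},{"dp":[0.85,0.29,0.01],"twist":-0.98},{"dp":[0.83,0.34,0.02],"twist":-0.97},{"dp":[0.8,0.4,0.01],"twist":-0.98},{"dp":[0.77,0.45,0.02],"twist":-0.97},{"dp":[0.74,0.5,0.01],"twist":-0.98},{"dp":[0.7,0.55,0.02],"twist":-0.97}]
[{"dp":[0,0,0],"twist":-0}]
end [0.4489 0.317  0.1899] 115.99
```

step_arm --deltas '[{"dp": [0.56,-0.7,0.02],"twist": -0.98},{"dp": [0.6,-0.66,0.02],"twist": -0.97},{"dp": [0.65,-0.62,0.02],"twist": -0.98},{"dp": [0.69,-0.57,0.02],"twist": -0.97},{"dp": [0.73,-0.52,0.02],"twist": -0.98},{"dp": [0.76,-0.47,0.02],"twist": -0.97},{"dp": [0.79,-0.42,0.01],"twist": -0.98},{"dp": [0.82,-0.37,0.02],"twist": -0.97},{"dp": [0.84,-0.31,0.01],"twist": -0.98},{"dp": [0.86,-0.25,0.02],"twist": -0.97},{"dp": [0.87,-0.19,0.01],"twist": -0.98},{"dp": [0.89,-0.13,0.02],"twist": -0.97}]' --gripper -0.34

```text
time_s: 2.5
ee_pos: [0.3299, -0.0945, 0.1973]
eef_rot: [3.141, 0.0, 1.21]
force: [1.3, -0.0, -0.1]
grip_width: 0.0311
grip_force: 0.0
```

step_arm --deltas '[{"dp": [0.89,-0.07,0.01],"twist": -0.98},{"dp": [0.9,-0.01,0.02],"twist": -0.97},{"dp": [0.89,0.05,0.01],"twist": -0.98},{"dp": [0.89,0.11,0.02],"twist": -0.97},{"dp": [0.88,0.17,0.01],"twist": -0.98},{"dp": [0.87,0.23,0.02],"twist": -0.97},{"dp": [0.85,0.29,0.01],"twist": -0.98},{"dp": [0.83,0.34,0.02],"twist": -0.97},{"dp": [0.8,0.4,0.01],"twist": -0.98},{"dp": [0.77,0.45,0.02],"twist": -0.97},{"dp": [0.74,0.5,0.01],"twist": -0.98},{"dp": [0.7,0.55,0.02],"twist": -0.97}]'

```text
time_s: 3.7
ee_pos: [0.4491, 0.3186, 0.1898]
eef_rot: [3.141, -0.0, 2.027]
force: [0.3, -0.0, 0.6]
grip_width: 0.0309
grip_force: 0.0
```

step_arm --deltas '[{"dp": [0,0,0],"twist": 0},{"dp": [0,0,0],"twist": 0}]'

```text
time_s: 3.9
ee_pos: [0.4487, 0.3172, 0.1894]
eef_rot: [-3.141, 0.0, 2.025]
force: [-0.4, 0.3, -0.0]
grip_width: 0.0311
grip_force: 0.0
```

step_arm --deltas '[{"dp": [0,0,0.5],"twist": 0},{"dp": [0,0,0.5],"twist": 0},{"dp": [0,0,0.4],"twist": 0},{"dp": [0,0,0.4],"twist": 0},{"dp": [0,0,0.3],"twist": 0},{"dp": [0,0,0],"twist": 0}]'

```text
time_s: 4.5
ee_pos: [0.4484, 0.316, 0.1047]
eef_rot: [-3.139, 0.0, 2.023]
force: [-0.3, -0.7, -0.6]
grip_width: 0.031
grip_force: 0.0
```

step_arm --deltas '[{"dp": [0,0,0],"twist": 0},{"dp": [0,0,0],"twist": 0},{"dp": [0,0,0],"twist": 0}]' --gripper -1 --squeeze 15

```text
time_s: 4.8
ee_pos: [0.4493, 0.3171, 0.1066]
eef_rot: [3.14, -0.0, 2.024]
force: [-6.9, -3.7, 3.0]
grip_width: 0.0106
grip_force: 13.6
```

step_arm --deltas '[{"dp": [0,-0.2,0],"twist": 0},{"dp": [0,-0.3,0],"twist": 0},{"dp": [0,-0.4,0],"twist": 0},{"dp": [0,-0.4,0],"twist": 0},{"dp": [0,-0.4,0],"twist": 0},{"dp": [0,-0.4,0],"twist": 0},{"dp": [0,-0.4,0],"twist": 0},{"dp": [0,-0.4,0],"twist": 0},{"dp": [0,-0.3,0],"twist": 0},{"dp": [0,-0.2,0],"twist": 0},{"dp": [0,-0.1,0],"twist": 0},{"dp": [0,0,0],"twist": 0}]'

```text
time_s: 6.0
ee_pos: [0.3232, 0.2544, 0.1066]
eef_rot: [3.14, 0.002, 2.025]
force: [5.9, -12.8, 6.4]
grip_width: 0.0106
grip_force: 15.0
```

step_arm --deltas '[{"dp": [0,0,0],"twist": 0},{"dp": [0,0,0],"twist": 0},{"dp": [0,0,-0.5],"twist": 0},{"dp": [0,0,-0.7],"twist": 0},{"dp": [0,0,-0.8],"twist": 0},{"dp": [0,-0.8,-0.6],"twist": 0},{"dp": [0,-1,0],"twist": 0},{"dp": [0,-1,0],"twist": 0}]' --gripper -0.2

```text
time_s: 6.8
ee_pos: [0.2211, 0.206, 0.2098]
eef_rot: [3.141, -0.0, 2.024]
force: [-0.3, 0.2, 0.3]
grip_width: 0.0376
grip_force: 0.0
```

```bash
python3 - <<'E'
from h import *
for c in('top','side'):
    im,d=ctrl.camera(c); save(c+'1',im); np.save(c+'1.npy',d)
    for x in ctrl.cut_out(c,'brush')[:2]:
        Q=cloud(c,d,x['pixels']); print(c,x['conf'],np.round(np.array(x['rect'])*[560,420,560,420]),np.round(np.percentile(Q,[2,50,98],axis=0),3).tolist())
        r=cv2.minAreaRect(Q[:,:2].astype(np.float32)); print(r, cv2.fitLine(Q[:,:2].astype(np.float32),cv2.DIST_HUBER,0,.003,.003).ravel())
E
```

```text
top 0.95 [124. 245. 205. 286.] [[0.386, 0.229, 0.086], [0.436, 0.288, 0.123], [0.482, 0.391, 0.134]]
((0.4327433109283447, 0.3111104369163513), (0.05401303619146347, 0.18985961377620697), 30.874004364013672) [ 0.45412445 -0.8909383   0.43549803  0.30214313]
side 0.62 [255. 271. 286. 351.] [[0.384, 0.24, 0.097], [0.43, 0.297, 0.122], [0.473, 0.395, 0.132]]
((0.4372329115867615, 0.29900750517845154), (0.04517370089888573, 0.21660348773002625), 26.077774047851562) [ 0.44543633 -0.8953136   0.42803246  0.3148167 ]
```

View pics/top1.png

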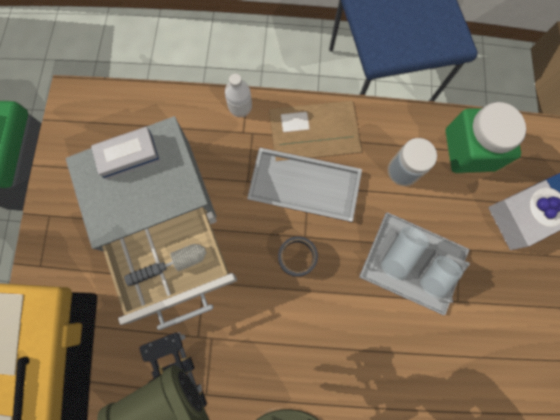

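```bash
python3 - <<'E'
from h import *
for c in('top','side'):
    ctrl.camera(c); d=np.load(c+'1.npy'); x=ctrl.cut_out(c,'brush')[0]
    Q=cloud(c,d,x['pixels']); Q=Q[Q[:,2]>.114]
    a=np.array([.450,-.893]);a/=np.linalg.norm(a);n=np.array([-a[1],a[0]])
    t=(Q[:,:2]-[.43,.31])@a; w=(Q[:,:2]-[.43,.31])@n
    for lo in np.arange(-.12,.12,.012):
        k=(t>lo)&(t<lo+.012)
        if k.sum()>5: print(c,round(lo,3),k.sum(),np.round(np.percentile(w[k],[3,50,97]),4),np.round(np.percentile(Q[k,2],[50,97]),3))
    print(t.min(),t.max(), 'n',n)
E
```

```text
top -0.096 44 [-0.0106  0.0003  0.011 ] [0.122 0.125]
top -0.084 64 [-0.0106  0.0006  0.0119] [0.123 0.125]
top -0.072 57 [-0.0096  0.0008  0.0125] [0.123 0.125]
top -0.06 63 [-0.0098  0.0021  0.0138] [0.122 0.125]
top -0.048 64 [-0.0092  0.0023  0.0148] [0.123 0.125]
top -0.036 61 [-0.0098  0.0017  0.014 ] [0.123 0.125]
top -0.024 58 [-0.0085  0.0016  0.0124] [0.122 0.125]
top -0.012 25 [-0.0049  0.0018  0.0081] [0.118 0.122]
top 0.012 41 [-0.0182 -0.0005  0.0198] [0.128 0.134]
top 0.024 96 [-0.0181 -0.0003  0.0207] [0.128 0.135]
top 0.036 112 [-0.0189 -0.0003  0.0211] [0.128 0.134]
top 0.048 97 [-0.0175 -0.0001  0.022 ] [0.128 0.134]
top 0.06 101 [-0.018   0.0006  0.0212] [0.128 0.135]
top 0.072 102 [-0.0165  0.0009  0.0212] [0.127 0.132]
top 0.084 57 [-0.0109  0.0016  0.0158] [0.12  0.126]
-0.09361613529493776 0.09480992463268767 n [0.89302277 0.45001148]
side -0.096 130 [-0.0109  0.0009  0.0121] [0.121 0.123]
side -0.084 102 [-0.0116  0.0001  0.0128] [0.122 0.124]
side -0.072 100 [-0.0118  0.001   0.0137] [0.122 0.124]
side -0.06 93 [-0.0108  0.0008  0.0133] [0.122 0.124]
side -0.048 88 [-0.0112  0.0006  0.013 ] [0.123 0.124]
side -0.036 82 [-0.0115  0.0006  0.0121] [0.123 0.124]
side -0.024 61 [-0.0088  0.0009  0.0116] [0.123 0.125]
side -0.012 39 [-0.0073  0.0011  0.0101] [0.119 0.121]
side 0.012 146 [-0.0175  0.0023  0.0216] [0.122 0.132]
side 0.024 116 [-0.0195 -0.0003  0.0215] [0.128 0.133]
side 0.036 114 [-0.0191  0.001   0.0223] [0.129 0.133]
side 0.048 111 [-0.0196  0.0003  0.0225] [0.129 0.133]
side 0.06 100 [-0.0191 -0.0005  0.023 ] [0.129 0.133]
side 0.072 52 [-0.0175 -0.002   0.0202] [0.129 0.132]
-0.09521131853442413 0.08308508227223159 n [0.89302277 0.45001148]
```

```bash
python3 -c "
from h import *
plan([((.3942,.3832,.16),116.75,8),((.3942,.3832,.101),116.75,4)])"
```

```text
[{"dp":[0.26,0.72,0.16],"twist":-0.02},{"dp":[0.26,0.72,0.15],"twist":-0.02},{"dp":[0.26,0.72,0.16],"twist":-0.03},{"dp":[0.26,0.73,0.15],"twist":-0.02},{"dp":[0.26,0.73,0.16],"twist":-0.03},{"dp":[0.25,0.72,0.15],"twist":-0.02},{"dp":[0.25,0.73,0.16],"twist":-0.03},{"dp":[0.26,0.72,0.15],"twist":-0.02},{"dp":[0,0,0.37],"twist":-0},{"dp":[0,0,0.37],"twist":-0},{"dp":[0,0,0.37],"twist":-0},{"dp":[0,0,0.37],"twist":-0}]
end [0.394  0.3833 0.1008] 116.74
```

step_arm --deltas '[{"dp": [0.26,0.72,0.16],"twist": -0.02},{"dp": [0.26,0.72,0.15],"twist": -0.02},{"dp": [0.26,0.72,0.16],"twist": -0.03},{"dp": [0.26,0.73,0.15],"twist": -0.02},{"dp": [0.26,0.73,0.16],"twist": -0.03},{"dp": [0.25,0.72,0.15],"twist": -0.02},{"dp": [0.25,0.73,0.16],"twist": -0.03},{"dp": [0.26,0.72,0.15],"twist": -0.02},{"dp": [0,0,0.37],"twist": 0},{"dp": [0,0,0.37],"twist": 0},{"dp": [0,0,0.37],"twist": 0},{"dp": [0,0,0.37],"twist": 0}]' --gripper 0.06

```text
time_s: 8.4
ee_pos: [0.3937, 0.3831, 0.0993]
eef_rot: [-3.14, 0.0, 2.037]
force: [0.8, 1.1, -0.1]
grip_width: 0.0501
grip_force: 0.0
```

step_arm --deltas '[{"dp": [0,0,0],"twist": 0},{"dp": [0,0,0],"twist": 0},{"dp": [0,0,0],"twist": 0},{"dp": [0,0,0],"twist": 0},{"dp": [0,0,0],"twist": 0}]' --gripper -1 --squeeze 4

```text
time_s: 8.9
ee_pos: [0.3937, 0.3833, 0.1015]
eef_rot: [3.141, -0.0, 2.038]
force: [0.5, 1.6, 1.1]
grip_width: 0.026
grip_force: 4.0
```

step_arm --deltas '[{"dp": [-0.01,0,-0.24],"twist": 0},{"dp": [-0.02,0,-0.24],"twist": 0},{"dp": [-0.03,0,-0.24],"twist": 0},{"dp": [-0.05,0,-0.24],"twist": 0},{"dp": [-0.06,0,-0.24],"twist": 0},{"dp": [-0.07,0,-0.23],"twist": 0},{"dp": [-0.09,0,-0.23],"twist": 0},{"dp": [-0.1,0,-0.22],"twist": 0},{"dp": [0,0,0],"twist": 0},{"dp": [0,0,0],"twist": 0}]'

```text
time_s: 9.9
ee_pos: [0.4013, 0.3676, 0.1762]
eef_rot: [-3.142, -0.0, 2.037]
force: [1.0, 0.2, -2.1]
grip_width: 0.0258
grip_force: 4.0
```

```bash
cat >> h.py <<'E'
def brush(tag,grip_off=None):
    Q=[]
    for c in('side','top'):
        im,d=ctrl.camera(c); save(c+tag,im); np.save(c+tag+'.npy',d)
        for x in ctrl.cut_out(c,'brush')[:1]:
            q=cloud(c,d,x['pixels']); Q.append(q)
            l=cv2.fitLine(q.astype(np.float32),cv2.DIST_HUBER,0,.005,.005).ravel(); v=l[:3]
            t=(q-l[3:])@v
            print(c,round(x['conf'],2),len(q),'rect',np.round(np.array(x['rect'])*[560,420,560,420]),'tilt',np.round(np.degrees(np.arcsin(v[2])),1),'az',np.round(np.degrees(np.arctan2(v[1],v[0])),1),'ends',np.round(l[3:]+v*np.percentile(t,1),3),np.round(l[3:]+v*np.percentile(t,99),3))
    print('tcp',np.round(ctrl.get_obs()['ee_pos'],4))
E
python3 -c "
from h import *
brush('2')
a=cv2.imread('pics/side2.png')[180:400,180:400];cv2.imwrite('pics/c2.png',cv2.resize(a,None,fx=2.5,fy=2.5))"
```

```text
side 0.96 755 rect [258. 258. 275. 316.] tilt 5.9 az 120.7 ends [0.457 0.271 0.182] [0.393 0.378 0.195]
top 0.87 1186 rect [123. 241. 209. 279.] tilt 5.6 az 114.5 ends [0.472 0.21  0.175] [0.402 0.364 0.192]
tcp [0.401  0.3677 0.1758]
```

View pics/c2.png

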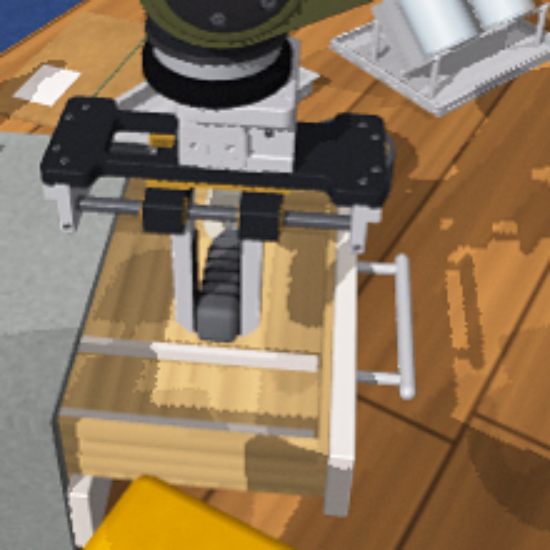

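step_arm --deltas '[{"dp": [0,0,0],"twist": 0},{"dp": [0,0,0],"twist": 0},{"dp": [0,0,-1],"twist": 0},{"dp": [0,0,-0.8],"twist": 0},{"dp": [0,0,-0.5],"twist": 0},{"dp": [0,0,-0.3],"twist": 0},{"dp": [0,0,-0.1],"twist": 0},{"dp": [0,0,0],"twist": 0}]' --squeeze 3

```text
time_s: 10.9
ee_pos: [0.4012, 0.3677, 0.2838]
eef_rot: [-3.141, 0.0, 2.038]
force: [-0.2, 0.1, -1.1]
grip_width: 0.0262
grip_force: 3.0
```

```bash
python3 -c "
from h import *
brush('3')"
```

```text
side 0.7 1080 rect [257. 244. 286. 291.] tilt 60.2 az 113.5 ends [0.426 0.303 0.154] [0.393 0.38  0.301]
top 0.64 1187 rect [100. 253. 177. 279.] tilt 53.5 az 113.5 ends [0.442 0.272 0.162] [0.401 0.366 0.301]
tcp [0.4011 0.3676 0.2832]
```

```bash
cat >> h.py <<'E'
from scipy.optimize import least_squares
def fit(tag,th0=50,cams=('side','top')):
    """fit tilt(th, tip down), azimuth, and axis origin s-offset relative to TCP; returns grip->tip etc"""
    p,y=yaw0(); Q=[]
    for c in cams:
        im,d=ctrl.camera(c); save(c+tag,im); np.save(c+tag+'.npy',d)
        r=ctrl.cut_out(c,'brush')
        if r: Q.append(cloud(c,d,r[0]['pixels'])); print(c,r[0]['conf'],len(Q[-1]))
    Q=np.vstack(Q)
    def f(x):
        th,az,o=x[0],y+np.pi+x[1],p+[0,0,.009]+np.array([x[2]*np.cos(y),x[2]*np.sin(y),x[3]])
        a=np.array([np.cos(th)*np.cos(az),np.cos(th)*np.sin(az),-np.sin(th)])
        v=Q-o; s=v@a; rr=np.linalg.norm(v-np.outer(s,a),axis=1)
        pr=np.where(s<.042,.0145,np.where(s<.075,.004,.0225)); pr=np.where(s>.14,np.sqrt(np.clip(.0225**2-(.0225*(s-.14)/.011)**2,0,1)),pr)
        return np.r_[rr-pr,np.clip(s-.15,0,1),np.clip(-.042-s,0,1)]
    b=min((least_squares(f,[np.radians(t),0,-.028*np.cos(np.radians(t)),.028*np.sin(np.radians(t))],loss='soft_l1',f_scale=.003) for t in (th0-12,th0,th0+12)),key=lambda s:s.cost)
    th,az=b.x[0],y+np.pi+b.x[1]; o=p+[0,0,.009]+np.array([b.x[2]*np.cos(y),b.x[2]*np.sin(y),b.x[3]])
    a=np.array([np.cos(th)*np.cos(az),np.cos(th)*np.sin(az),-np.sin(th)])
    print('tilt',np.round(np.degrees(th),1),'daz',np.round(np.degrees(b.x[1]),1),'origin',np.round(o,4),'tip',np.round(o+.15*a,4),'tip-tcp',np.round(o+.15*a-p,4),'res',np.median(abs(b.fun)),'tcp',np.round(p,4),'yaw',np.degrees(y))
    return o,a,p,y
E
python3 -c "
from h import *
fit('4')
p,y=yaw0()
plan([((.401,.3676,.33),116.75-8,2),((.45,-.12,.24),-19.8,34)])"
```

```text
side 0.96 1037
top 0.91 1185
tilt 55.7 daz 0.3 origin [0.4041 0.3616 0.2752] tip [0.4425 0.2863 0.1512] tip-tcp [ 0.0414 -0.0812 -0.132 ] res 0.0 tcp [0.4011 0.3676 0.2832] yaw 116.75181904416793
[{"dp":[0,0,-0.58],"twist":1},{"dp":[0,-0.01,-0.57],"twist":1},{"dp":[-0.35,-0.08,0.07],"twist":0.95},{"dp":[-0.36,-0.06,0.07],"twist":0.95},{"dp":[-0.36,-0.03,0.07],"twist":0.94},{"dp":[-0.36,-0.01,0.07],"twist":0.95},{"dp":[-0.36,0.01,0.07],"twist":0.94},{"dp":[-0.36,0.04,0.07],"twist":0.95},{"dp":[-0.35,0.06,0.07],"twist":0.94},{"dp":[-0.35,0.08,0.07],"twist":0.95},{"dp":[-0.34,0.11,0.06],"twist":0.94},{"dp":[-0.34,0.13,0.07],"twist":0.95}]
[{"dp":[-0.33,0.15,0.06],"twist":0.94},{"dp":[-0.32,0.17,0.07],"twist":0.95},{"dp":[-0.3,0.19,0.06],"twist":0.94},{"dp":[-0.29,0.21,0.07],"twist":0.95},{"dp":[-0.28,0.23,0.06],"twist":0.94},{"dp":[-0.26,0.25,0.07],"twist":0.95},{"dp":[-0.24,0.27,0.06],"twist":0.94},{"dp":[-0.23,0.28,0.07],"twist":0.95},{"dp":[-0.21,0.3,0.06],"twist":0.94},{"dp":[-0.19,0.31,0.07],"twist":0.95},{"dp":[-0.16,0.32,0.06],"twist":0.94},{"dp":[-0.14,0.33,0.07],"twist":0.95}]
[{"dp":[-0.12,0.34,0.06],"twist":0.94},{"dp":[-0.1,0.35,0.07],"twist":0.95},{"dp":[-0.08,0.35,0.06],"twist":0.94},{"dp":[-0.05,0.36,0.07],"twist":0.95},{"dp":[-0.03,0.36,0.06],"twist":0.94},{"dp":[-0.01,0.36,0.07],"twist":0.95},{"dp":[0.02,0.36,0.06],"twist":0.94},{"dp":[0.04,0.36,0.07],"twist":0.95},{"dp":[0.07,0.35,0.06],"twist":0.94},{"dp":[0.09,0.35,0.07],"twist":0.95},{"dp":[0.11,0.34,0.06],"twist":0.94},{"dp":[0.13,0.33,0.07],"twist":0.95}]
end [ 0.45   -0.1202  0.2399] -19.8
```

step_arm --deltas '[{"dp": [0,0,-0.1],"twist": 0},{"dp": [0,0,-0.3],"twist": 1},{"dp": [0,0,-0.57],"twist": 1},{"dp": [-0.35,-0.08,0.07],"twist": 0.95},{"dp": [-0.36,-0.06,0.07],"twist": 0.95},{"dp": [-0.36,-0.03,0.07],"twist": 0.94},{"dp": [-0.36,-0.01,0.07],"twist": 0.95},{"dp": [-0.36,0.01,0.07],"twist": 0.94},{"dp": [-0.36,0.04,0.07],"twist": 0.95},{"dp": [-0.35,0.06,0.07],"twist": 0.94},{"dp": [-0.35,0.08,0.07],"twist": 0.95},{"dp": [-0.34,0.11,0.06],"twist": 0.94}]' --squeeze 25

```text
time_s: 12.5
ee_pos: [0.4143, 0.2382, 0.2985]
eef_rot: [3.141, -0.0, 1.301]
force: [0.0, 0.1, -1.9]
grip_width: 0.0261
grip_force: 25.0
```

step_arm --deltas '[{"dp": [-0.34,0.13,0.07],"twist": 0.95},{"dp": [-0.33,0.15,0.06],"twist": 0.94},{"dp": [-0.32,0.17,0.07],"twist": 0.95},{"dp": [-0.3,0.19,0.06],"twist": 0.94},{"dp": [-0.29,0.21,0.07],"twist": 0.95},{"dp": [-0.28,0.23,0.06],"twist": 0.94},{"dp": [-0.26,0.25,0.07],"twist": 0.95},{"dp": [-0.24,0.27,0.06],"twist": 0.94},{"dp": [-0.23,0.28,0.07],"twist": 0.95},{"dp": [-0.21,0.3,0.06],"twist": 0.94},{"dp": [-0.19,0.31,0.07],"twist": 0.95},{"dp": [-0.16,0.32,0.06],"twist": 0.94}]'

```text
time_s: 13.7
ee_pos: [0.4314, 0.0656, 0.2673]
eef_rot: [3.141, -0.0, 0.51]
force: [0.4, 0.1, -0.9]
grip_width: 0.0259
grip_force: 25.0
```

step_arm --deltas '[{"dp": [-0.14,0.33,0.07],"twist": 0.95},{"dp": [-0.12,0.34,0.06],"twist": 0.94},{"dp": [-0.1,0.35,0.07],"twist": 0.95},{"dp": [-0.08,0.35,0.06],"twist": 0.94},{"dp": [-0.05,0.36,0.07],"twist": 0.95},{"dp": [-0.03,0.36,0.06],"twist": 0.94},{"dp": [-0.01,0.36,0.07],"twist": 0.95},{"dp": [0.02,0.36,0.06],"twist": 0.94},{"dp": [0.04,0.36,0.07],"twist": 0.95},{"dp": [0.07,0.35,0.06],"twist": 0.94},{"dp": [0.09,0.35,0.07],"twist": 0.95},{"dp": [0.11,0.34,0.06],"twist": 0.94}]'

```text
time_s: 14.9
ee_pos: [0.4491, -0.1065, 0.2361]
eef_rot: [3.142, -0.0, -0.282]
force: [0.1, 0.1, -2.0]
grip_width: 0.0258
grip_force: 25.0
```

step_arm --deltas '[{"dp": [0.13,0.33,0.07],"twist": 0.95},{"dp": [0,0,0],"twist": 0},{"dp": [0,0,0],"twist": 0}]'

```text
time_s: 15.2
ee_pos: [0.4504, -0.1198, 0.2333]
eef_rot: [-3.141, -0.0, -0.345]
force: [-1.2, -0.0, -2.0]
grip_width: 0.0255
grip_force: 25.0
```

```bash
python3 - <<'E'
from h import *
o,a,p,y=fit('5',55)
for c in('side','top'):
    im=cv2.imread(f'pics/{c}5.png')
    for s in(-.042,.042,.075,.15):
        u=proj(c,o+s*a)[0]; cv2.circle(im,tuple(int(round(k)) for k in u),2,(0,0,255),-1)
    u=proj(c,o+.05*a)[0].astype(int); b=im[max(0,u[1]-70):u[1]+70,max(0,u[0]-70):u[0]+70]
    cv2.imwrite(f'pics/z{c}.png',cv2.resize(b,(390,390)))
cv2.imwrite('pics/z5.png',np.hstack([cv2.imread('pics/zside.png'),cv2.imread('pics/ztop.png')]))
E
```

```text
side 0.88 1030
top 0.88 385
tilt 55.2 daz 1.6 origin [ 0.4413 -0.1166  0.2198] tip [ 0.36   -0.0899  0.0966] tip-tcp [-0.0903  0.0299 -0.1367] res 0.0 tcp [ 0.4504 -0.1198  0.2333] yaw -19.739871648197152
```

View pics/z5.png

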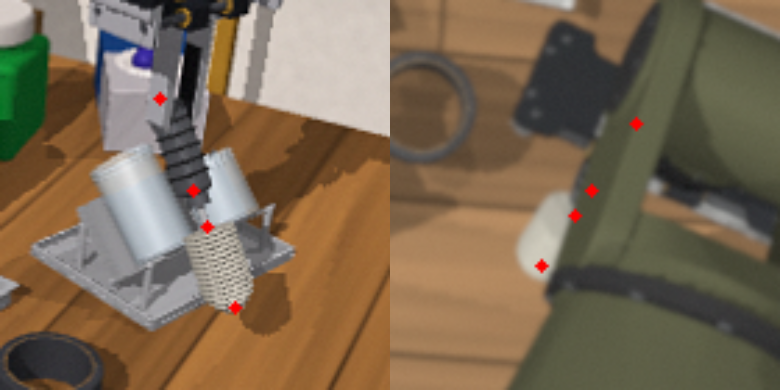

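step_arm --deltas '[{"dp": [0,0,0.4],"twist": 0},{"dp": [0,0,0.5],"twist": 0},{"dp": [0,0,0.5],"twist": 0},{"dp": [0,0,0.3],"twist": 0},{"dp": [0,0,0.2],"twist": 0},{"dp": [0,0,0.1],"twist": 0},{"dp": [0,0,0],"twist": 0}]' --squeeze 12

```text
time_s: 16.1
ee_pos: [0.4505, -0.12, 0.1531]
eef_rot: [-3.142, 0.0, -0.346]
force: [-0.4, 0.7, -1.6]
grip_width: 0.0258
grip_force: 12.0
```

step_arm --deltas '[{"dp": [0.08,0,0.07],"twist": 0},{"dp": [0.08,0,0.07],"twist": 0},{"dp": [0.08,0,0.07],"twist": 0},{"dp": [0.08,0,0.07],"twist": 0},{"dp": [0.08,0,0.07],"twist": 0},{"dp": [0.08,0,0.07],"twist": 0},{"dp": [0.08,0,0.07],"twist": 0},{"dp": [0.08,0,0.07],"twist": 0},{"dp": [0,0,0],"twist": 0}]'

```text
time_s: 17.0
ee_pos: [0.476, -0.1293, 0.1314]
eef_rot: [-3.142, -0.004, -0.346]
force: [4.6, -1.5, 6.5]
grip_width: 0.0256
grip_force: 12.0
```

```bash
python3 -c "
from h import *
fit('6',48)"
```

```text
side 0.75 898
top 0.84 265
tilt 48.0 daz 1.1 origin [ 0.4651 -0.1253  0.1191] tip [ 0.37   -0.0931  0.0076] tip-tcp [-0.106   0.0361 -0.1238] res 0.0 tcp [ 0.476  -0.1293  0.1314] yaw -19.813041916462637
```

step_arm --deltas '[{"dp": [0.08,0,0.07],"twist": 0},{"dp": [0.08,0,0.07],"twist": 0},{"dp": [0.08,0,0.07],"twist": 0},{"dp": [0,0,0],"twist": 0}]'

```text
time_s: 17.6
ee_pos: [0.4843, -0.1322, 0.1223]
eef_rot: [3.142, -0.001, -0.346]
force: [1.8, -1.1, 3.6]
grip_width: 0.026
grip_force: 12.0
```

step_arm --deltas '[{"dp": [0,0,-0.2],"twist": 0},{"dp": [0,0,-0.4],"twist": 0},{"dp": [0,0,-0.6],"twist": 0},{"dp": [0,0,-0.8],"twist": 0},{"dp": [0,0,-0.8],"twist": 0},{"dp": [0,0,-0.8],"twist": 0},{"dp": [0,0,-0.6],"twist": 0},{"dp": [0,0,-0.3],"twist": 0},{"dp": [0,0,0],"twist": 0}]' --squeeze 25

```text
time_s: 18.5
ee_pos: [0.4836, -0.1319, 0.3032]
eef_rot: [-3.142, -0.001, -0.346]
force: [-0.2, 1.0, -1.7]
grip_width: 0.0256
grip_force: 25.0
```

```bash
python3 -c "
from h import *
o,a,p,y=fit('7',45)
J=np.array([.472,-.2207,.045]); az=-.345; u=np.array([np.cos(az),np.sin(az),1])/2**.5
t=o+.15*a-p
# tip target along the jar axis at s
for s in(.150,.115,.10,.015): print(s,'tcp',np.round(J+s*u-t,4))
"
```

```text
side 0.96 1107
top 0.92 749
tilt 43.8 daz 1.3 origin [ 0.4713 -0.1275  0.2921] tip [ 0.3686 -0.0932  0.1883] tip-tcp [-0.1149  0.0388 -0.1149] res 0.0 tcp [ 0.4836 -0.1319  0.3032] yaw -19.806514645275673
0.15 tcp [ 0.6868 -0.2953  0.266 ]
0.115 tcp [ 0.6635 -0.287   0.2412]
0.1 tcp [ 0.6535 -0.2834  0.2306]
0.015 tcp [ 0.5969 -0.2631  0.1705]
```

```bash
python3 -c "
from h import *
plan([((.6868,-.2953,.315),-19.8,8),((.6868,-.2953,.266),-19.8,3)])"
```

```text
[{"dp":[0.77,0.27,-0.04],"twist":-0},{"dp":[0.77,0.26,-0.05],"twist":-0},{"dp":[0.77,0.27,-0.04],"twist":-0},{"dp":[0.77,0.26,-0.05],"twist":-0},{"dp":[0.77,0.27,-0.04],"twist":-0},{"dp":[0.78,0.26,-0.05],"twist":-0},{"dp":[0.77,0.27,-0.04],"twist":-0},{"dp":[0.78,0.26,-0.05],"twist":-0},{"dp":[0,0,0.41],"twist":-0},{"dp":[0,0,0.41],"twist":-0},{"dp":[0,0,0.41],"twist":-0}]
end [ 0.6869 -0.2953  0.266 ] -19.81
```

step_arm --deltas '[{"dp": [0.77,0.27,-0.04],"twist": 0},{"dp": [0.77,0.26,-0.05],"twist": 0},{"dp": [0.77,0.27,-0.04],"twist": 0},{"dp": [0.77,0.26,-0.05],"twist": 0},{"dp": [0.77,0.27,-0.04],"twist": 0},{"dp": [0.78,0.26,-0.05],"twist": 0},{"dp": [0.77,0.27,-0.04],"twist": 0},{"dp": [0.78,0.26,-0.05],"twist": 0},{"dp": [0,0,0.41],"twist": 0},{"dp": [0,0,0.41],"twist": 0},{"dp": [0,0,0.41],"twist": 0},{"dp": [0,0,0],"twist": 0}]'

```text
time_s: 19.9
ee_pos: [0.6853, -0.294, 0.2632]
eef_rot: [-3.141, 0.006, -0.346]
force: [-0.5, -0.1, -1.3]
grip_width: 0.0258
grip_force: 25.0
```

```bash
python3 - <<'E'
from h import *
o,a,p,y=fit('8',45)
J=np.array([.472,-.2207,.045]); az=-.345; u=np.array([np.cos(az),np.sin(az),1])/2**.5
for q,n in((o+.15*a,'tip'),(o+.04*a,'hf')):
    s=(q-J)@u; print(n,'s',s,'off',np.round(q-J-s*u,4))
c='side'; im=cv2.imread('pics/side8.png')
for k in(J,J+.11*u,o-.042*a,o+.042*a,o+.15*a): cv2.circle(im,tuple(np.round(proj(c,k)[0]).astype(int).tolist()),1,(0,0,255),-1)
cv2.imwrite('pics/z8.png',cv2.resize(im[60:240,270:450],(600,600)))
E
```

```text
side 0.95 680
top 0.97 588
tilt 44.4 daz 0.7 origin [ 0.6732 -0.2896  0.2558] tip [ 0.572  -0.2545  0.1508] tip-tcp [-0.1133  0.0395 -0.1123] res 0.0 tcp [ 0.6853 -0.294   0.2632] yaw -19.810178809996785
tip s 0.1494463728777069 off [0.0005 0.002  0.0002]
hf s 0.2594371966880011 off [ 0.0016  0.0025 -0.0006]
```

View pics/z8.png

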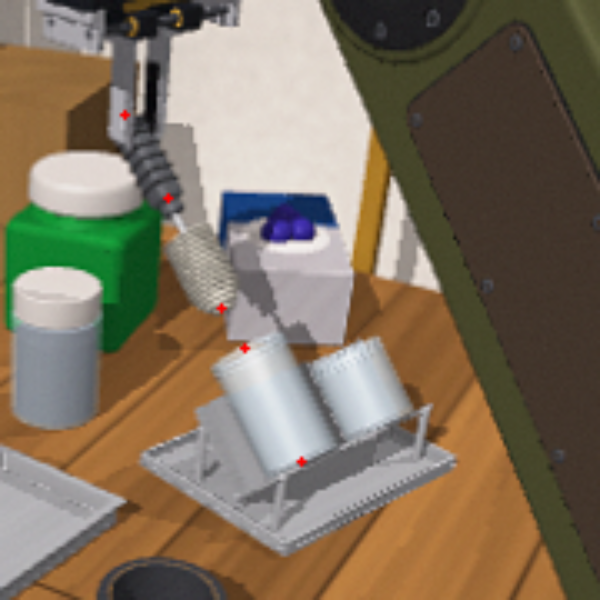

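step_arm --deltas '[{"dp": [-0.2,0.05,0.2],"twist": 0},{"dp": [-0.3,0,0.3],"twist": 0},{"dp": [-0.3,0,0.3],"twist": 0},{"dp": [-0.3,0,0.3],"twist": 0},{"dp": [-0.3,0,0.3],"twist": 0},{"dp": [-0.2,0,0.2],"twist": 0}]' --squeeze 14

```text
time_s: 20.7
ee_pos: [0.6245, -0.2742, 0.2038]
eef_rot: [3.142, -0.001, -0.346]
force: [-0.5, -0.2, -1.0]
grip_width: 0.0257
grip_force: 14.0
```

step_arm --deltas '[{"dp": [-0.25,0,0.25],"twist": 0},{"dp": [-0.25,0,0.25],"twist": 0},{"dp": [-0.15,0,0.15],"twist": 0},{"dp": [-0.1,0,0.1],"twist": 0},{"dp": [-0.04,0,0.04],"twist": 0},{"dp": [0,0,0],"twist": 0},{"dp": [0,0,0],"twist": 0}]'

```text
time_s: 21.4
ee_pos: [0.5956, -0.2639, 0.1722]
eef_rot: [3.141, -0.001, -0.346]
force: [0.2, 0.4, -0.7]
grip_width: 0.0259
grip_force: 14.0
```

```bash
python3 - <<'E'
from h import *
o,a,p,y=fit('9',45)
J=np.array([.472,-.2207,.045]); az=-.345; u=np.array([np.cos(az),np.sin(az),1])/2**.5
q=p+np.array([-.1133,.0395,-.1123])
s=(q-J)@u; print('s by tcp',s,'off',np.round(q-J-s*u,4)); q=o+.15*a
s=(q-J)@u; print('s by fit',s,'off',np.round(q-J-s*u,4))
E
```

```text
side 0.6 275
top 0.59 371
tilt 33.1 daz -0.0 origin [ 0.592  -0.2626  0.1667] tip [ 0.4739 -0.22    0.0847] tip-tcp [-0.1217  0.0439 -0.0875] res 0.0 tcp [ 0.5956 -0.2639  0.1722] yaw -19.80801029910016
s by tcp 0.018302056179005967 off [-0.0019  0.0007  0.002 ]
s by fit 0.02919646359941232 off [-0.0175  0.0077  0.0191]
```

step_arm --deltas '[{"dp": [-0.05,0,0.05],"twist": 0},{"dp": [-0.05,0,0.05],"twist": 0},{"dp": [0,0,0],"twist": 0},{"dp": [0,0,0],"twist": 0}]'

```text
time_s: 22.0
ee_pos: [0.5915, -0.2624, 0.1678]
eef_rot: [3.142, 0.0, -0.346]
force: [0.0, 0.8, -0.5]
grip_width: 0.026
grip_force: 14.0
```

step_arm --deltas '[{"dp": [-0.05,0,0.05],"twist": 0},{"dp": [0,0,0],"twist": 0},{"dp": [0,0,0],"twist": 0}]'

```text
time_s: 22.3
ee_pos: [0.5898, -0.2618, 0.1662]
eef_rot: [3.142, -0.001, -0.346]
force: [1.8, -1.3, 1.7]
grip_width: 0.0259
grip_force: 14.0
```

step_arm --deltas '[{"dp": [0.2,0,-0.2],"twist": 0},{"dp": [0.3,0,-0.3],"twist": 0},{"dp": [0.3,0,-0.3],"twist": 0},{"dp": [0.3,0,-0.3],"twist": 0},{"dp": [0.3,0,-0.3],"twist": 0},{"dp": [0.15,0,-0.15],"twist": 0},{"dp": [0,0,0],"twist": 0},{"dp": [0,0,0],"twist": 0}]'

```text
time_s: 23.1
ee_pos: [0.6476, -0.2826, 0.227]
eef_rot: [-3.141, 0.001, -0.346]
force: [-0.7, -0.2, -1.2]
grip_width: 0.0256
grip_force: 14.0
```

step_arm --deltas '[{"dp": [-0.2,0,0.2],"twist": 0},{"dp": [-0.3,0,0.3],"twist": 0},{"dp": [-0.3,0,0.3],"twist": 0},{"dp": [-0.3,0,0.3],"twist": 0},{"dp": [-0.2,0,0.2],"twist": 0},{"dp": [-0.12,0,0.12],"twist": 0},{"dp": [-0.06,0,0.06],"twist": 0},{"dp": [-0.04,0,0.04],"twist": 0},{"dp": [0,0,0],"twist": 0},{"dp": [0,0,0],"twist": 0}]'

```text
time_s: 24.1
ee_pos: [0.591, -0.2622, 0.1672]
eef_rot: [3.142, -0.0, -0.346]
force: [-0.5, -0.8, -1.1]
grip_width: 0.0256
grip_force: 14.0
```

```bash
python3 - <<'E'
from h import *
J=np.array([.472,-.2207,.045]); az=-.345; u=np.array([np.cos(az),np.sin(az),1])/2**.5
p,y=yaw0(); q=p+np.array([-.1133,.0395,-.1123]); s=(q-J)@u; print(s,np.round(q-J-s*u,4))
for c in('top','side'):
    im,d=ctrl.camera(c); save(c+'10',im)
    for n in('jar','short_jar'):
        r=ctrl.cut_out(c,n)[0]; Q=cloud(c,d,r['pixels'])
        def f(x):
            v=Q-[x[0],x[1],.08]; v=v-np.outer(v@u,u); return np.linalg.norm(v,axis=1)-.034
        b=least_squares(f,[Q[:,0].mean(),Q[:,1].mean()],loss='soft_l1',f_scale=.002); print(c,n,r['conf'],len(Q),np.round(b.x,4))
b=cv2.imread('pics/side10.png')[60:240,270:450]; cv2.imwrite('pics/z10.png',cv2.resize(b,(600,600)))
E
```

```text
0.011291582012416635 [-0.0018  0.0007  0.0019]
top jar 0.57 972 [ 0.5042 -0.2321]
top short_jar 0.16 9326 [0.4187 0.3174]
side jar 0.68 991 [ 0.5052 -0.2335]
side short_jar 0.83 610 [ 0.4677 -0.3313]
```

View pics/z10.png

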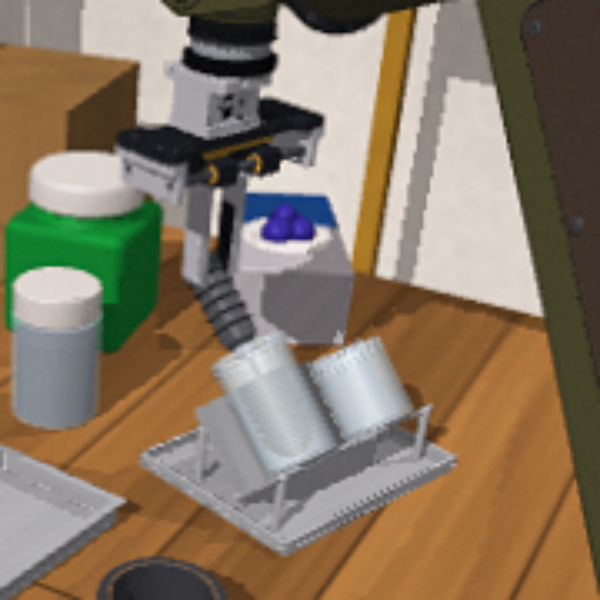

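step_arm --deltas '[{"dp": [0.2,0,-0.2],"twist": 0},{"dp": [0.3,0,-0.3],"twist": 0},{"dp": [0.3,0,-0.3],"twist": 0},{"dp": [0.3,0,-0.3],"twist": 0},{"dp": [0.3,0,-0.3],"twist": 0},{"dp": [0.15,0,-0.15],"twist": 0},{"dp": [0,0,0],"twist": 0},{"dp": [0,0,0],"twist": 0}]'

```text
time_s: 25.2
ee_pos: [0.6489, -0.283, 0.2285]
eef_rot: [-3.142, 0.001, -0.346]
force: [-0.5, -0.0, -1.2]
grip_width: 0.0263
grip_force: 14.0
```

step_arm --deltas '[{"dp": [-0.2,0,0.2],"twist": 0},{"dp": [-0.3,0,0.3],"twist": 0},{"dp": [-0.3,0,0.3],"twist": 0},{"dp": [-0.3,0,0.3],"twist": 0},{"dp": [-0.2,0,0.2],"twist": 0},{"dp": [-0.12,0,0.12],"twist": 0},{"dp": [-0.08,0,0.08],"twist": 0},{"dp": [-0.06,0,0.06],"twist": 0},{"dp": [0,0,0],"twist": 0},{"dp": [0,0,0],"twist": 0},{"dp": [0,0,0],"twist": 0}]'

```text
time_s: 26.3
ee_pos: [0.5906, -0.2621, 0.1668]
eef_rot: [3.142, -0.0, -0.346]
force: [-1.1, 1.1, -1.1]
grip_width: 0.0257
grip_force: 14.0
```

step_arm --deltas '[{"dp": [0.2,0,-0.2],"twist": 0},{"dp": [0.35,0,-0.35],"twist": 0},{"dp": [0.4,0,-0.4],"twist": 0},{"dp": [0.4,0,-0.4],"twist": 0},{"dp": [0.4,0,-0.4],"twist": 0},{"dp": [0.4,0,-0.4],"twist": 0},{"dp": [0.3,0,-0.4],"twist": 0},{"dp": [0,0,-0.7],"twist": 0},{"dp": [0,0,-0.7],"twist": 0},{"dp": [0,0,-0.5],"twist": 0},{"dp": [0,0,0],"twist": 0}]' --squeeze 25

```text
time_s: 27.4
ee_pos: [0.683, -0.2954, 0.3477]
eef_rot: [3.141, -0.005, -0.346]
force: [0.5, 0.3, -0.7]
grip_width: 0.0256
grip_force: 25.0
```

```bash
python3 - <<'E'
from h import *
o,a,p,y=fit('11',45)
Q=[]
for c in('top','side'):
    q=cloud(c,np.load(c+'0.npy')); Q.append(q[(abs(q[:,0]-.672)<.11)&(abs(q[:,1])<.17)])
for q in Q:
    e=np.radians(82.0)  # search long-axis angle by extents of rim points
    m=(q[:,2]>.019)&(q[:,2]<.026); k=q[m,:2]; 
    h=cv2.convexHull(k.astype(np.float32)); print(cv2.minAreaRect(k.astype(np.float32)))
    fl=q[(q[:,2]<.006)&(q[:,2]>.0)]; 
    for A in(76,78,80,82,84):
        u=np.array([np.cos(np.radians(A)),np.sin(np.radians(A))]);v=np.array([-u[1],u[0]])
        print(A,np.round(np.percentile(k@u,[1,99]),4),np.round(np.percentile(k@v,[1,99]),4),np.ptp(np.percentile(k@v,[1,99])))
E
```

```text
top 0.61 506
tilt 41.9 daz 0.3 origin [ 0.6692 -0.2904  0.3323] tip [ 0.5641 -0.2532  0.232 ] tip-tcp [-0.1189  0.0421 -0.1157] res 0.0 tcp [ 0.683  -0.2954  0.3477] yaw -19.809057796664003
((0.6728014349937439, 0.0091429203748703), (0.27124422788619995, 0.141619011759758), 82.27224731445312)
76 [0.0335 0.3102] [-0.7319 -0.5696] 0.16229418390937855
78 [0.0119 0.286 ] [-0.7335 -0.5789] 0.15464793527447085
80 [-0.0097  0.2617] [-0.7346 -0.5876] 0.14699322067484388
82 [-0.0322  0.2375] [-0.7353 -0.5944] 0.14093135959610914
84 [-0.056   0.2146] [-0.7402 -0.5957] 0.14452954010164265
((0.6712473034858704, 0.0012581497430801392), (0.26870790123939514, 0.14273542165756226), 82.06273651123047)
76 [0.0293 0.298 ] [-0.7303 -0.573 ] 0.15726666491465935
78 [0.0079 0.2733] [-0.7328 -0.5813] 0.15157997413880775
80 [-0.0139  0.2483] [-0.7335 -0.5884] 0.1450822227368228
82 [-0.0357  0.223 ] [-0.7355 -0.5938] 0.1416975255240267
84 [-0.0603  0.1974] [-0.7404 -0.5946] 0.14577078607781369
```

```bash
python3 -c "
from h import *
plan([((.6753,.0284,.28),82.2,26),((.6753,.0284,.14),82.2,8)])"
```

```text
[{"dp":[-0.11,-0.29,0.06],"twist":-0.98},{"dp":[-0.09,-0.3,0.06],"twist":-0.98},{"dp":[-0.07,-0.3,0.06],"twist":-0.98},{"dp":[-0.05,-0.31,0.06],"twist":-0.98},{"dp":[-0.03,-0.31,0.06],"twist":-0.98},{"dp":[-0.01,-0.31,0.06],"twist":-0.98},{"dp":[0.01,-0.31,0.06],"twist":-0.98},{"dp":[0.03,-0.31,0.06],"twist":-0.98},{"dp":[0.06,-0.31,0.06],"twist":-0.98},{"dp":[0.08,-0.3,0.06],"twist":-0.98},{"dp":[0.1,-0.3,0.06],"twist":-0.98},{"dp":[0.12,-0.29,0.06],"twist":-0.98}]
[{"dp":[0.14,-0.28,0.06],"twist":-0.98},{"dp":[0.15,-0.27,0.06],"twist":-0.98},{"dp":[0.17,-0.26,0.06],"twist":-0.98},{"dp":[0.19,-0.25,0.06],"twist":-0.98},{"dp":[0.21,-0.23,0.06],"twist":-0.98},{"dp":[0.22,-0.22,0.06],"twist":-0.98},{"dp":[0.24,-0.2,0.06],"twist":-0.98},{"dp":[0.25,-0.18,0.06],"twist":-0.98},{"dp":[0.26,-0.17,0.06],"twist":-0.98},{"dp":[0.27,-0.15,0.06],"twist":-0.98},{"dp":[0.28,-0.13,0.06],"twist":-0.99},{"dp":[0.29,-0.11,0.06],"twist":-0.98}]
[{"dp":[0.29,-0.09,0.06],"twist":-0.99},{"dp":[0.31,-0.07,0.07],"twist":-0.98},{"dp":[0,0,0.44],"twist":-0},{"dp":[0,0,0.44],"twist":-0},{"dp":[0,0,0.44],"twist":-0},{"dp":[0,0,0.44],"twist":-0},{"dp":[0,0,0.43],"twist":-0},{"dp":[0,0,0.44],"twist":-0},{"dp":[0,0,0.43],"twist":-0},{"dp":[0,-0.01,0.44],"twist":-0}]
end [0.6751 0.0286 0.1398] 82.19
```

step_arm --deltas '[{"dp": [-0.11,-0.29,0.06],"twist": -0.98},{"dp": [-0.09,-0.3,0.06],"twist": -0.98},{"dp": [-0.07,-0.3,0.06],"twist": -0.98},{"dp": [-0.05,-0.31,0.06],"twist": -0.98},{"dp": [-0.03,-0.31,0.06],"twist": -0.98},{"dp": [-0.01,-0.31,0.06],"twist": -0.98},{"dp": [0.01,-0.31,0.06],"twist": -0.98},{"dp": [0.03,-0.31,0.06],"twist": -0.98},{"dp": [0.06,-0.31,0.06],"twist": -0.98},{"dp": [0.08,-0.3,0.06],"twist": -0.98},{"dp": [0.1,-0.3,0.06],"twist": -0.98},{"dp": [0.12,-0.29,0.06],"twist": -0.98}]'

```text
time_s: 28.8
ee_pos: [0.6791, -0.1448, 0.3144]
eef_rot: [-3.14, 0.001, 0.478]
force: [0.1, -0.2, -1.8]
grip_width: 0.0259
grip_force: 25.0
```

step_arm --deltas '[{"dp": [0.14,-0.28,0.06],"twist": -0.98},{"dp": [0.15,-0.27,0.06],"twist": -0.98},{"dp": [0.17,-0.26,0.06],"twist": -0.98},{"dp": [0.19,-0.25,0.06],"twist": -0.98},{"dp": [0.21,-0.23,0.06],"twist": -0.98},{"dp": [0.22,-0.22,0.06],"twist": -0.98},{"dp": [0.24,-0.2,0.06],"twist": -0.98},{"dp": [0.25,-0.18,0.06],"twist": -0.98},{"dp": [0.26,-0.17,0.06],"twist": -0.98},{"dp": [0.27,-0.15,0.06],"twist": -0.98},{"dp": [0.28,-0.13,0.06],"twist": -0.99},{"dp": [0.29,-0.11,0.06],"twist": -0.98}]'

```text
time_s: 30.0
ee_pos: [0.6756, 0.0042, 0.2856]
eef_rot: [-3.14, 0.0, 1.3]
force: [0.4, -0.6, -1.3]
grip_width: 0.0256
grip_force: 25.0
```

step_arm --deltas '[{"dp": [0.29,-0.09,0.06],"twist": -0.99},{"dp": [0.31,-0.07,0.07],"twist": -0.98},{"dp": [0,0,0.44],"twist": 0},{"dp": [0,0,0.44],"twist": 0},{"dp": [0,0,0.44],"twist": 0},{"dp": [0,0,0.44],"twist": 0},{"dp": [0,0,0],"twist": 0},{"dp": [0,0,0],"twist": 0}]'

```text
time_s: 30.8
ee_pos: [0.6753, 0.0285, 0.2113]
eef_rot: [-3.141, 0.0, 1.434]
force: [0.0, -0.5, -0.4]
grip_width: 0.0256
grip_force: 25.0
```

```bash
python3 - <<'E'
from h import *
o,a,p,y=fit('12',45)
e=np.radians(82.2);u=np.array([np.cos(e),np.sin(e)]);v=np.array([u[1],-u[0]])
for s in(-.042,.15):
    q=(o+s*a)[:2]-[.672,.0046]; print('tray x,y',q@v,q@u)
E
```

```text
side 0.97 696
tilt 42.1 daz -0.6 origin [0.6731 0.0124 0.1973] tip [ 0.6568 -0.0976  0.0967] tip-tcp [-0.0186 -0.1262 -0.1146] res 0.0 tcp [0.6753 0.0285 0.2113] yaw 82.19057437736542
tray x,y 0.0003940035554618566 0.038979571101373504
tray x,y -0.0012210123725916802 -0.10337029251229868
```

step_arm --deltas '[{"dp": [0.1,0,0.4],"twist": 0},{"dp": [0.1,0,0.5],"twist": 0},{"dp": [0,0,0.5],"twist": 0},{"dp": [0,0,0.35],"twist": 0},{"dp": [0,0,0.2],"twist": 0},{"dp": [0,0,0],"twist": 0}]' --squeeze 12

```text
time_s: 31.6
ee_pos: [0.6765, 0.0363, 0.1328]
eef_rot: [-3.14, 0.0, 1.434]
force: [0.5, -0.6, -0.8]
grip_width: 0.026
grip_force: 12.0
```

step_arm --deltas '[{"dp": [0.16,0,0.19],"twist": 0},{"dp": [0.15,0,0.2],"twist": 0},{"dp": [0.15,0,0.21],"twist": 0},{"dp": [0.13,0,0.22],"twist": 0},{"dp": [0.12,0,0.22],"twist": 0},{"dp": [0.11,0,0.23],"twist": 0},{"dp": [0.1,0,0.24],"twist": 0},{"dp": [0,0,0],"twist": 0}]'

```text
time_s: 32.4
ee_pos: [0.681, 0.0733, 0.071]
eef_rot: [-3.139, 0.001, 1.435]
force: [-0.3, 0.1, -1.3]
grip_width: 0.0258
grip_force: 12.0
```

```bash
python3 - <<'E'
from h import *
o,a,p,y=fit('13',18)
e=np.radians(82.2);u=np.array([np.cos(e),np.sin(e)]);v=np.array([u[1],-u[0]])
for s in(-.042,.15):
    q=(o+s*a)[:2]-[.672,.0046]; print('tray x,y',q@v,q@u)
E
```

```text
side 0.83 606
top 0.88 486
tilt 19.6 daz -0.3 origin [0.6786 0.0561 0.0679] tip [ 0.6588 -0.0838  0.0175] tip-tcp [-0.0221 -0.157  -0.0535] res 0.0 tcp [0.681  0.0733 0.071 ] yaw 82.2174712210197
tray x,y -0.0002743794433994716 0.09151884708821699
tray x,y -0.0010483269423156825 -0.08931893275943163
```

Working as planned: the tip is on the floor and the tilt is down to 20°. Finishing the arc.

step_arm --deltas '[{"dp": [0.07,0,0.25],"twist": 0},{"dp": [0.06,0,0.25],"twist": 0},{"dp": [0.05,0,0.25],"twist": 0},{"dp": [0.03,0,0.25],"twist": 0},{"dp": [0.02,0,0.2],"twist": 0},{"dp": [0,0,0],"twist": 0},{"dp": [0,0,0],"twist": 0}]'

```text
time_s: 33.3
ee_pos: [0.6829, 0.0819, 0.0249]
eef_rot: [-3.141, 0.0, 1.434]
force: [0.0, 0.7, -0.9]
grip_width: 0.0258
grip_force: 12.0
```

```bash
python3 - <<'E'
from h import *
o,a,p,y=fit('14',3)
e=np.radians(82.2);u=np.array([np.cos(e),np.sin(e)]);v=np.array([u[1],-u[0]])
for s in(-.042,.15):
    q=(o+s*a)-[.672,.0046,0]; print('tray x,y',q[:2]@v,q[:2]@u,q[2])
E
```

```text
side 0.81 536
top 0.56 472
tilt 1.8 daz -0.4 origin [0.6793 0.0553 0.0284] tip [ 0.6579 -0.0931  0.0237] tip-tcp [-0.025  -0.175  -0.0011] res 0.0 tcp [0.6829 0.0819 0.0249] yaw 82.18088517825299
tray x,y 0.0005716461510634624 0.09322675901166208 0.0296652259005339
tray x,y -0.0006659274824111529 -0.09867761071349568 0.02373384394590575
```

step_arm --deltas '[{"dp": [0,0,0.1],"twist": 0},{"dp": [0,0,0.1],"twist": 0},{"dp": [0,0,0.05],"twist": 0},{"dp": [0,0,0],"twist": 0}]' --squeeze 6

```text
time_s: 33.9
ee_pos: [0.6828, 0.082, 0.0146]
eef_rot: [-3.141, 0.0, 1.435]
force: [-0.4, -0.3, -1.1]
grip_width: 0.0256
grip_force: 6.0
```

step_arm --deltas '[{"dp": [0,0,0.05],"twist": 0},{"dp": [0,0,0],"twist": 0},{"dp": [0,0,0],"twist": 0}]' --squeeze 4

```text
time_s: 34.2
ee_pos: [0.6829, 0.082, 0.013]
eef_rot: [-3.142, 0.0, 1.434]
force: [0.4, 0.3, -1.5]
grip_width: 0.0258
grip_force: 4.0
```

```bash
python3 - <<'E'
from h import *
o,a,p,y=fit('15',0)
for s in(-.042,.15): print((o+s*a)[2])
E
```

```text
side 0.89 471
top 0.74 465
tilt -3.2 daz -0.5 origin [0.6803 0.063  0.0181] tip [ 0.6588 -0.0852  0.0263] tip-tcp [-0.0241 -0.1672  0.0133] res 0.0 tcp [0.6829 0.082  0.013 ] yaw 82.19049980439658
0.01573157918596471
0.026344093679265962
```

step_arm --deltas '[{"dp": [0,0,0],"twist": 0},{"dp": [0,0,0],"twist": 0},{"dp": [0,0,0],"twist": 0},{"dp": [0,0,-0.1],"twist": 0},{"dp": [0,0,-0.3],"twist": 0},{"dp": [0,0,-0.8],"twist": 0},{"dp": [0,0,-1],"twist": 0},{"dp": [0,0,-1],"twist": 0},{"dp": [0,0,-1],"twist": 0},{"dp": [0,0,-0.5],"twist": 0},{"dp": [0,0,0],"twist": 0},{"dp": [0,0,0],"twist": 0}]' --gripper 0

```text
time_s: 35.6
ee_pos: [0.6828, 0.082, 0.201]
eef_rot: [3.141, -0.0, 1.435]
force: [0.3, 0.8, -0.1]
grip_width: 0.0469
grip_force: 0.0
```

```bash
python3 - <<'E'
from h import *
e=np.radians(82.2);u=np.array([np.cos(e),np.sin(e)]);v=np.array([u[1],-u[0]])
for c in('side','top'):
    im,d=ctrl.camera(c); save(c+'16',im)
    r=ctrl.cut_out(c,'brush')[0]; Q=cloud(c,d,r['pixels'])-[.672,.0046,0]
    print(c,r['conf'],np.round(np.percentile(Q[:,:2]@v,[1,99]),3),np.round(np.percentile(Q[:,:2]@u,[1,99]),3),np.round(np.percentile(Q[:,2],[1,99]),3))
E
```

```text
side 0.76 [-0.025  0.016] [-0.08   0.092] [0.005 0.049]
top 0.7 [-0.022  0.019] [-0.09  -0.029] [0.023 0.051]
```

View pics/side16.png

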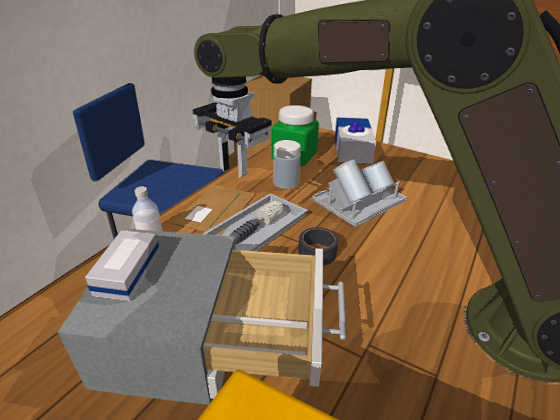

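The picture shows the brush lying flat in the tray, from (235,232) to (275,207). Both jars, the tape roll, the swab box and the cotton jar are where they started, and the gripper is clear.

```bash
python3 -c "
from station import ctrl
print(ctrl.hand_in())"
```

```text
the job is handed in; nothing more can be done
None
```

I handed the job in at about 36 s: the drawer is open, the tall jar got three full strokes, and the brush lies flat inside the steel tray; in the last picture both jars and the other things appear unmoved. The hand-in returned no score.

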